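# Start the cool-down of a dry-block heater

## Task

The heater has finished its run: start its cool-down. First take the amber bottle off the blue lid and stand it upright in the white tray without dropping it, then turn the yellow selector knob clockwise from the red dot until it clicks past its detent to the blue dot, and only after that raise the lid half way, to about 45 degrees, and let it stand there. Leave the flask in the tray, the white bottle, the tip box and the tube rack where they stand.

Things in the scene. Friction and masses are not known exactly. Their poses are not given: they have to be found in the camera images.
- heater: White dry-block heater, fixed. Origin on the bench; x points from panel to hinge (away from the robot at yaw 0), y left. Body x -50 to 150 mm, 220 wide, 115 high. In front a grey panel slopes 25 degrees down to the robot, from x -50, height 110 to x -177, height 51 mm; the knob is in its middle, red dot 37 degrees left of straight up the slope, blue dot 37 degrees right.
- knob_grip (a point): Grip point on the axis of the yellow knob: skirt 68 mm across, 8 high, on it a bar 64 mm long, 16 wide, 34 high with a black pointer line. The point is 29 mm above the panel, 14 mm below the bar's top. z: out of the panel on the knob's axis (25 degrees from vertical, leaning to the robot); x: along the bar to the pointer end; y: across the bar. The axes turn with the knob.
- knob (a joint): Knob angle, rad, growing clockwise seen facing the panel. 0 = pointer at the red dot, 1.3 = at the blue dot. Starts at -0.15 to 0.25 and stays where left below 0.4; then a spring detent resists (up to about 0.3 N m; let go before 0.75 it springs back to 0.4), gives way at 0.8 (the click) and drives the knob on by itself to 1.2, beyond which it stays where left. Stops at -0.3 and 1.45.
- lid (a joint): Lid angle in rad: 0 = shut, growing as its front edge is raised; 0.785 = 45 degrees. Stop at 1.7. The hinge is stiff: the lid (350 g) stays where it is left; raising takes about 6 N at the handle.
- lid_handle (a point): Middle of the lid's handle bar: dark, round, 12 mm thick, 100 mm long across the heater, a leg at each end, free space under it. Its centre line is 35 mm above the lid's upper face, 155 mm from the hinge and 30 mm behind the lid's front edge. Axes of the lid: y along the bar, x to the hinge, z up from the lid's face.
- lid_hinge (a point): Middle of the hinge line at the lid's far edge, 117 mm above the bench, level with the lid's underside. The line runs along y; raising the front turns the lid about +y. The lid is blue, 185 mm deep, 216 wide, 12 thick; shut, its top is 129 mm above the bench.
- bottle: Amber bottle with an orange cap, 56 mm across its body, body 70 mm high, cap 44 mm across, 105 mm high in all, about 0.3 kg. Origin in the centre of its foot, z up. It stands on the shut lid behind the handle.
- tray: White open tray, heavy, fixed to the bench: 210 mm (its x) by 120 mm (its y), walls 18 mm high and 4 mm thick, floor 4 mm thick. Origin under its centre. The green flask stands in its +x half; the -x half is empty. It is to the left or to the right of the heater.
- flask: Green flask with a white cap, 50 mm across, 100 mm high, standing in the tray: leave it alone. Origin in the centre of its foot.
- media: White bottle with a red cap, 64 mm across, 95 mm high, on the bench close beside the heater's panel: leave it alone. Origin in the centre of its foot.
- tipbox: Grey box with a green lid, 82 by 62 mm, 67 mm high, on the bench close beside the heater's panel, on the other side: leave it alone. Origin in the centre of its foot.
- rack: Green rack of capped tubes, 180 mm (its x) by 85 mm, 109 mm high, on the other side of the heater from the tray: leave it alone. Origin in the centre of its foot.

How it is judged:
By the outcome, as a careful person would: the job done as asked, in the order asked, and still so for the second after the job is handed in, with the robot touching nothing.
It also fails if it takes over 66 s, if anything falls off the work surface, if the arm or the gripper's body presses on something with over 40 N, if the wrist force passes 120 N, or if a joint passes its speed limit or range.

## Robot

A 6-joint arm with a two-finger parallel gripper is mounted at the origin on the work surface. World frame = base frame: x ahead of the robot, y to its left, z up, the work surface at z = 0. Lengths are in m, angles in rad, forces in N, time in s.
With the tool pointing down it reaches from about 0.375 to 0.975 m from the base axis. Payload 3.8 kg.
Tool frame: the origin (TCP) lies at the very end of the fingers, on their centre line; the grasp point (between the pads) lies 19 mm behind it; z points along the fingers, y is the line along which they close (so a half turn about z gives the same grasp; the last joint's range is limited). The gripper opens to 85 mm and grips with 20 to 120 N. Pads are 22 mm wide; open, the fingers measure 114 mm over their backs; the gripper's body (76 mm by 85 mm) begins 54 mm behind the grasp point. The pads swing forward as they close: fully open they stand 13 mm farther back than shut.
Start: joints at [-1.231, 0.264, 1.604, -0, 1.274, -0.037], TCP at [0.248, -0.628, 0.231] pointing down, gripper open.
Joint ranges: [-2.63, 2.63], [-0.94, 2.18], [0.31, 2.57], [-1.31, 4.45], [0, 2.66], [-2.55, 2.55]. Speed limits (rad/s): [2.57, 2.57, 3.14, 3.14, 3.14, 3.14].

## Interface

Orientations are given as a rotation vector (axis times angle).
In Python, from workcell import bot, vision gives the robot as it stands. The module is installed in compiled form; this text tells all that it offers.
- The arm moves only by the tool play_rows, never from a script. Its argument "moves" is a list that holds one entry, the list of rows, each a list of 7 numbers: the turn, a rotation vector about the tool's x, y, z as a fraction of full scale, then the shift along the tool's x, y, z as a fraction of full scale, then the finger opening in mm, from 0 to 85.4. In form: [[[ax, ay, az, x, y, z, jaw], ...]]. A call has 1 to 5 rows; each row shifts and turns the commanded pose from where the row before left it, along the tool's axes as they then stand; what a row does not reach is not made up. Full scale, the value 1, is 0.1 m for a shift and 0.5 rad for a turn. A row lasts 1/12 s, in which the tool goes at most 41.7 mm and 7.16 degrees, less where a joint would pass 70% of its speed; a pose out of reach is approached as far as the arm can. A call with a number of a shift or a turn outside -1 to 1 is refused whole. A call with a gripper value outside its range is refused whole. The fingers move at their own pace and stop on an object; "newtons" is the grip in N (left out, the last holds). Time passes only in rows, so rows that do not move let the fingers close. It gives the time, the measured TCP pose, the force, the opening and the grip force at its end, in the units of the state.
- bot.read_state(): the state, without advancing time (a new reading comes with each control period).
- vision.read_camera(name): name is "side" or "top"; returns a dict with "image" (480x640x3 uint8, red, green, blue), "depth" (480x640 float32, m along the optical axis (not along the pixel's ray), 0 where there is no reading), "K" (3x3 intrinsics, pixels), "R" (3x3) and "t" (3): a world point X has camera coordinates R X + t. Camera axes: x right, y down, z forward; pixel columns grow to the right and rows downward; lengths in m; the calibration is good to about 2 mm. A picture is of the moment at which its call begins.
- bot.finish_job(): hands the job in; it is judged then, once.
The state is a dict: "time": time; "q": joint angles; "joint_vel": joint speeds; "joint_torque": joint torques, N m; "tool_pos": TCP position; "tcp_rot": TCP orientation; "wrist_force": force on the tool from outside, world axes, zero at the start; "torque": the same for the moment, N m; "width": opening from 0.0 (shut) to 1.0 (fully open); "grip_force": force on a finger pad.
Only numpy, scipy, OpenCV 4.12 (cv2) and the standard library are available. Lean on these libraries where they do the work, as an engineer would, in place of code of your own. Each camera call takes 0.05 s, during which the arm holds its last target. There are 200 camera calls.

## Working session

There is one attempt and no reset: what is moved stays moved. The work goes in short steps, Python scripts to look and compute and a tool call to move; the robot and the scene stay as the last step left them, time stands still between calls to the robot, and variables do not carry over. Pictures are saved under pics/ and viewed, at most 10 in all, crops included, and the job is handed in when it is done.

Besides the shell and the picture viewer there is one more tool, called by a JSON object that holds its "name" and its "arguments", one argument or row to a line. play_rows: Moves the arm, as the interface text tells. Its arguments: {"type":"object","properties":{"moves":{"type":"array","items":{"type":"array","items":{"type":"array","items":{"type":"number"}}}},"newtons":{"type":"number"}},"required":["moves"]}

```bash
mkdir -p pics
cat > h.py <<'E'
import numpy as np, cv2
from workcell import bot, vision
def cam(n):
    c=vision.read_camera(n); return c
def cloud(c):
    v,u=np.mgrid[0:480,0:640]; d=c["depth"]; K=c["K"]
    P=np.stack([(u-K[0,2])/K[0,0]*d,(v-K[1,2])/K[1,1]*d,d],-1)
    W=(P-c["t"])@c["R"]; W[d==0]=np.nan
    return W
E
python3 - <<'E'
from h import *
for n in("top","side"):
    c=cam(n); np.savez(f"{n}0.npz",**c); cv2.imwrite(f"pics/{n}0.png",c["image"][:,:,::-1])
    print(n,c["K"].round(1).tolist(),(-c["R"].T@c["t"]).round(3),c["R"].round(2).tolist(),(c["depth"]==0).mean())
print(bot.read_state())
E
```

```text
top [[610.9, 0.0, 314.3], [0.0, 610.9, 235.4], [0.0, 0.0, 1.0]] [ 0.41  -0.004  1.504] [[0.0, -1.0, -0.01], [-0.99, -0.0, -0.15], [0.15, 0.01, -0.99]] 0.004036458333333334
side [[518.7, 0.0, 314.2], [0.0, 518.7, 239.2], [0.0, 0.0, 1.0]] [0.187 0.738 0.804] [[-0.86, -0.52, 0.01], [-0.33, 0.54, -0.77], [0.4, -0.66, -0.63]] 0.00404296875
{'time': 0.1, 'q': array([-1.23091536e+00,  2.64680762e-01,  1.60526744e+00,  1.21491320e-05,
        1.27374757e+00, -3.68984277e-02]), 'joint_vel': array([-0.00013152, -0.00059794, -0.00189559, -0.00095544, -0.00098158,
        0.00109072]), 'joint_torque': array([ 5.46066769e-05, -5.16709435e+01, -3.68589485e+01, -4.32817183e-05,
        6.28889262e-03,  1.24080944e-05]), 'tool_pos': array([ 0.24812377, -0.62699882,  0.23006837]), 'tcp_rot': array([-3.08396575e+00, -5.87953886e-01,  4.80198737e-04]), 'wrist_force': array([-0.00929604, -0.07051947, -0.54322805]), 'torque': array([-0.02687489, -0.04921325,  0.04619741]), 'grip_force': 0.0, 'width': 0.9990851847787092}
```

View pics/top0.png

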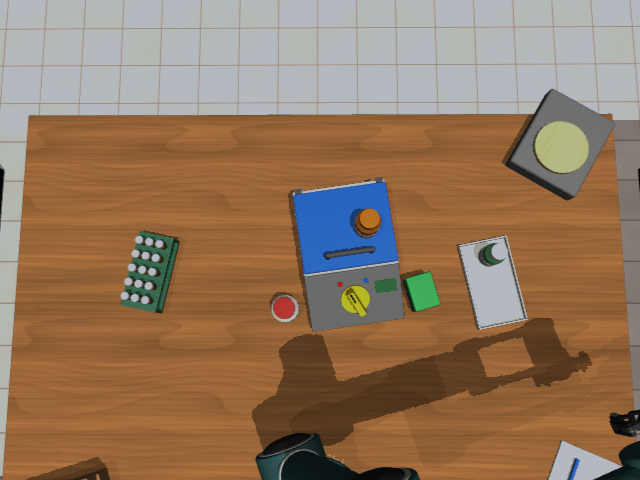

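View pics/side0.png

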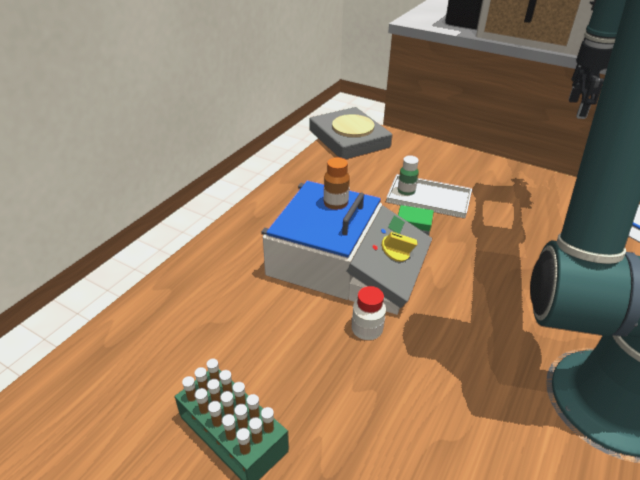

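The top view shows the amber bottle on the blue lid at (369,220), the handle at (350,253), the knob at (355,299), with the tip box right of it at (422,291) and the white bottle left at (285,308). The tray is on the right at (492,283), its empty half nearer the robot, and the rack is far left. The side view agrees.

Run:
```python
from h import *
c=dict(np.load("top0.npz")); W=cloud(c); im=c["image"]; hsv=cv2.cvtColor(im,cv2.COLOR_RGB2HSV)
H,S,V=[hsv[...,i].astype(int) for i in range(3)]
def roi(u0,u1,v0,v1):
    m=np.zeros((480,640),bool); m[v0:v1,u0:u1]=1; return m
def rep(n,m):
    P=W[m]; P=P[~np.isnan(P[:,0])]; print(n,len(P),"mean",P.mean(0).round(4),"med",np.median(P,0).round(4),"z pct",np.percentile(P[:,2],[5,95]).round(4)); return P
def rect(P):
    r=cv2.minAreaRect((P[:,:2]*1000).astype(np.float32)); print("   rect mm/deg",np.round(r[0],1),np.round(r[1],1),round(r[2],2)); return r
Pl=rep("lid",(H>100)&(H<125)&(S>150)&(V>80)&roi(280,410,170,290)&(abs(W[...,2]-.129)<.008)); rect(Pl)
Pc=rep("cap",(H>5)&(H<18)&(S>170)&roi(345,395,195,245)&(W[...,2]>.22)); rect(Pc)
Py=rep("bartop",(H>22)&(H<33)&(S>150)&roi(330,385,280,325)); 
t=roi(450,535,225,335)&(S<40)&(V>150)&(W[...,2]<.03); Pt=rep("tray",t); rect(Pt)
Pf=rep("flask",roi(470,515,235,275)&(W[...,2]>.09)); rect(Pf)
Pb=rep("tip",(H>45)&(H<75)&(S>120)&roi(400,445,265,315)); rect(Pb[Pb[:,2]>.06])
Pm=rep("media",roi(265,305,285,325)&(W[...,2]>.085)); rect(Pm)
Ph=rep("handle",roi(315,385,235,270)&(W[...,2]>.155)&(W[...,2]<.18)&(V<90)); rect(Ph)
# panel plane
g=roi(305,405,262,330)&(S<40)&(W[...,2]>.045)&(W[...,2]<.115); P=rep("panel",g)
A=np.c_[P[:,:2],np.ones(len(P))]; k=np.linalg.lstsq(A,P[:,2],rcond=None)[0]; print("panel plane",k, "yaw",np.degrees(np.arctan2(k[1],k[0])),"slope",np.degrees(np.arctan(np.hypot(k[0],k[1]))))
n=np.array([-k[0],-k[1],1]);n/=np.linalg.norm(n)
hgt=(Py-np.array([0,0,k[2]]))@n
print("knob hgt pct",np.percentile(hgt,[2,25,50,75,98]).round(4))
for nm,s in(("bar",hgt>.035),("skirt",hgt<.015)): 
    e1=np.array([k[0],k[1],0]);e1/=np.linalg.norm(e1); up=e1-(e1@n)*n; up/=np.linalg.norm(up); left=np.cross(n,up)
    Q=Py[s]; uv=np.c_[Q@up,Q@left]; r=cv2.minAreaRect((uv*1000).astype(np.float32)); print(nm,s.sum(),Q.mean(0).round(4),np.round(r[0],1),np.round(r[1],1),r[2])
# colored dots
for nm,m in(("red",((H<8)|(H>172))&(S>150)&roi(325,350,270,295)),("blue",(H>100)&(H<125)&(S>150)&roi(355,375,272,290))):
    Q=rep(nm,m); print("   up,left",(Q.mean(0)@up*1000).round(1),(Q.mean(0)@left*1000).round(1))
x=im[270:330,320:400][:,:,::-1]; cv2.imwrite("pics/k.png",cv2.resize(x,None,fx=8,fy=8,interpolation=cv2.INTER_CUBIC))
```

```text
lid 6448 mean [ 0.6348 -0.0549  0.1291] med [ 0.6337 -0.0495  0.1292] z pct [0.1245 0.1337]
   rect mm/deg [634.7 -60.5] [184.7 214.1] 8.56
cap 334 mean [ 0.6349 -0.1074  0.2337] med [ 0.6345 -0.1071  0.2339] z pct [0.2277 0.2387]
   rect mm/deg [ 635.  -107.7] [41.6 40.9] 45.76
bartop 653 mean [ 0.4716 -0.0845  0.0989] med [ 0.4724 -0.0849  0.0961] z pct [0.0779 0.1276]
tray 3337 mean [ 0.5067 -0.4232  0.0057] med [ 0.5039 -0.4226  0.0047] z pct [-0.0009  0.018 ]
   rect mm/deg [ 518.6 -423.1] [209.2 120.8] 11.89
flask 240 mean [ 0.5815 -0.4151  0.1031] med [ 0.5808 -0.4151  0.1037] z pct [0.0947 0.1087]
   rect mm/deg [ 581.9 -416.4] [38.  38.1] 46.88
tip 945 mean [ 0.4922 -0.243   0.0667] med [ 0.4926 -0.2429  0.0672] z pct [0.061  0.0725]
   rect mm/deg [ 492.7 -244.4] [81.1 61.7] 16.02
media 365 mean [0.4524 0.0789 0.0951] med [0.4517 0.0786 0.0952] z pct [0.0899 0.1007]
   rect mm/deg [452.2  79.2] [47.4 48.5] 45.28
handle 230 mean [ 0.5747 -0.0708  0.1687] med [ 0.5732 -0.0722  0.1689] z pct [0.1628 0.1738]
   rect mm/deg [586.7 -66.4] [ 40.4 108.7] 8.82
panel 4227 mean [ 0.4785 -0.0787  0.082 ] med [ 0.4774 -0.0702  0.0813] z pct [0.0538 0.1101]
panel plane [ 0.46348953  0.06912843 -0.13433123] yaw 8.483004596804498 slope 25.108556638330032
knob hgt pct [0.0028 0.0078 0.0107 0.0374 0.0456]
bar 176 [ 0.4605 -0.0865  0.119 ] [ 450.8 -153.2] [63.7 16.4] 23.14725685119629
skirt 431 [ 0.4755 -0.084   0.0896] [ 449.6 -152.2] [65.6 67.6] 60.66625213623047
red 18 mean [ 0.5068 -0.0492  0.099 ] med [ 0.5066 -0.0497  0.0986] z pct [0.0958 0.1039]
   up,left 489.3 -123.4
blue 18 mean [ 0.5156 -0.109   0.0982] med [ 0.5159 -0.1095  0.0983] z pct [0.0939 0.1016]
   up,left 488.9 -183.9
```

View pics/k.png

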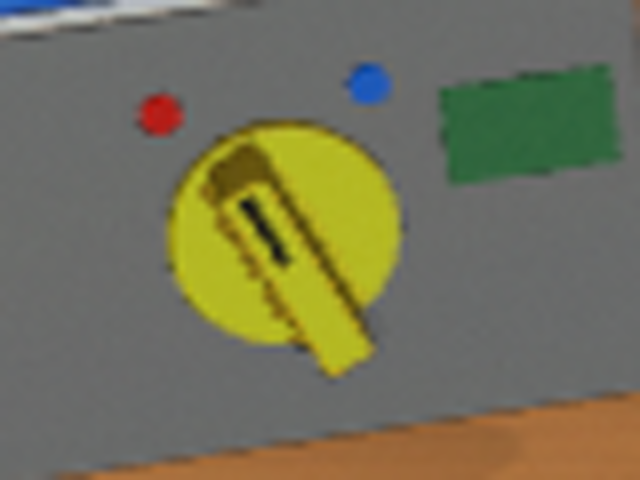

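The knob sits at about 0.24 rad (bar 23° left of up-slope). The sizes all match: lid 185x214, tray 209x121, panel slope 25.1°, bar 64x16. The heater yaw is 8.5°, and the lid handle is near (0.573, -0.070, 0.164). I start with the bottle.

Add to h.py:
```python
from scipy.spatial.transform import Rotation as Rn
yaw=np.radians(8.5)
def axes(x,z):
    x=np.array(x,float); z=np.array(z,float); z/=np.linalg.norm(z); x-=x@z*z; x/=np.linalg.norm(x)
    return np.c_[x,np.cross(z,x),z]
def ez(a): return [np.cos(np.radians(a)),np.sin(np.radians(a)),0]
def delta(p,R=None):
    s=bot.read_state(); R0=Rn.from_rotvec(s["tcp_rot"]).as_matrix()
    print("t",round(s["time"],2),"pos",s["tool_pos"].round(4),"q",s["q"].round(2),"w",round(s["width"],3),"F",s["wrist_force"].round(1),"grip",round(s["grip_force"],1))
    print(" shift units now-axes",((np.array(p)-s["tool_pos"])@R0*10).round(3))
    if R is not None:
        print(" turn units",(Rn.from_matrix(R0.T@R).as_rotvec()/.5).round(3)," shift after turn",((np.array(p)-s["tool_pos"])@R*10).round(3))
```

```text
(no output)
```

{"name": "play_rows", "arguments": {
  "moves": [
    [[0,0,0.229,0,0,-0.4,85],[0,0,0.229,0,0,-0.4,85],[0,0,0,0.255,-0.254,0,85],[0,0,0,0.255,-0.254,0,85],[0,0,0,0.255,-0.254,0,85]]
  ],
  "newtons": 40
}}

```text
time: 0.52
tool_pos: [0.3131, -0.5407, 0.312]
tcp_rot: [3.132, 0.229, 0.001]
wrist_force: [0.1, -0.6, -0.7]
width: 0.997
grip_force: 0.0
```

{"name": "play_rows", "arguments": {
  "moves": [
    [[0,0,0,0.255,-0.254,0,85],[0,0,0,0.255,-0.254,0,85],[0,0,0,0.255,-0.254,0,85],[0,0,0,0.255,-0.254,0,85],[0,0,0,0.255,-0.254,0,85]]
  ]
}}

```text
time: 0.93
tool_pos: [0.4207, -0.3948, 0.3108]
tcp_rot: [-3.132, -0.232, 0.001]
wrist_force: [-0.0, 0.2, 0.2]
width: 0.994
grip_force: 0.0
```

{"name": "play_rows", "arguments": {
  "moves": [
    [[0,0,0,0.255,-0.254,0,85],[0,0,0,0.255,-0.254,0,85],[0,0,0,0.255,-0.254,0,85],[0,0,0,0.255,-0.254,0,85],[0,0,0,0.255,-0.254,0,85]]
  ]
}}

```text
time: 1.35
tool_pos: [0.5281, -0.2505, 0.3108]
tcp_rot: [-3.133, -0.232, 0.001]
wrist_force: [1.2, -1.1, -0.1]
width: 0.996
grip_force: 0.0
```

```bash
python3 -c "
from h import *
delta([.635,-.1075,.169],axes(ez(8.5),[0,0,-1]))"
```

```text
t 1.35 pos [ 0.5281 -0.2505  0.3108] q [-0.49  0.05  1.7   0.    1.39  0.94] w 0.996 F [ 1.2 -1.1 -0.1] grip 0.0
 shift units now-axes [ 1.269 -1.256  1.418]
 turn units [-0.001  0.001 -0.001]  shift after turn [ 1.269 -1.256  1.418]
```

{"name": "play_rows", "arguments": {
  "moves": [
    [[0,0,0,0.255,-0.254,0,85],[0,0,0,0.255,-0.254,0,85],[0,0,0,0.255,-0.254,0,85],[0,0,0,0.255,-0.254,0,85],[0,0,0,0.255,-0.254,0,85]]
  ]
}}

```text
time: 1.77
tool_pos: [0.6355, -0.1061, 0.3106]
tcp_rot: [-3.133, -0.232, 0.002]
wrist_force: [0.4, -1.2, 0.2]
width: 0.996
grip_force: 0.0
```

{"name": "play_rows", "arguments": {
  "moves": [
    [[0,0,0,0,0,0,85],[0,0,0,0,0,0,85]]
  ]
}}

```text
time: 1.93
tool_pos: [0.6355, -0.1059, 0.3101]
tcp_rot: [-3.132, -0.237, 0.003]
wrist_force: [-0.8, 0.2, 0.3]
width: 0.993
grip_force: 0.0
```

```bash
python3 -c "
from h import *
delta([.635,-.1075,.169],axes(ez(8.5),[0,0,-1]))"
```

```text
t 1.93 pos [ 0.6355 -0.1059  0.3101] q [-0.2   0.17  1.57 -0.    1.4   1.22] w 0.993 F [-0.8  0.2  0.3] grip 0.0
 shift units now-axes [-0.005  0.016  1.411]
 turn units [-0.001  0.004  0.006]  shift after turn [-0.007  0.015  1.411]
```

Tracking is accurate, so I descend and close.

{"name": "play_rows", "arguments": {
  "moves": [
    [[0,0,0,0,0.015,0.3,85],[0,0,0,0,0,0.3,85],[0,0,0,0,0,0.3,85],[0,0,0,0,0,0.3,85],[0,0,0,0,0,0.2,85]]
  ]
}}

```text
time: 2.35
tool_pos: [0.6325, -0.1104, 0.1676]
tcp_rot: [-3.132, -0.23, 0.007]
wrist_force: [-0.5, 0.5, -0.3]
width: 0.995
grip_force: 0.0
```

{"name": "play_rows", "arguments": {
  "moves": [
    [[0,0,0,0,0,0,45],[0,0,0,0,0,0,45],[0,0,0,0,0,0,45],[0,0,0,0,0,0,45],[0,0,0,0,0,0,45]]
  ]
}}

```text
time: 2.77
tool_pos: [0.6361, -0.1098, 0.1731]
tcp_rot: [3.132, 0.232, 0.004]
wrist_force: [-0.6, 0.3, -2.9]
width: 0.64
grip_force: 43.5
```

{"name": "play_rows", "arguments": {
  "moves": [
    [[0,0,0,0,0,0,45],[0,0,0,0,0,0,45],[0,0,0,0,0,0,45]]
  ]
}}

```text
time: 3.02
tool_pos: [0.6358, -0.1095, 0.1723]
tcp_rot: [3.132, 0.232, 0.002]
wrist_force: [-0.7, -0.1, 1.3]
width: 0.644
grip_force: 43.8
```

{"name": "play_rows", "arguments": {
  "moves": [
    [[0,0,0,0,0,-0.1,45],[0,0,0,0,0,-0.2,45],[0,0,0,0,0,-0.25,45],[0,0,0,0,0,-0.25,45],[0,0,0,-0.1,0.14,-0.1,45]]
  ]
}}

```text
time: 3.43
tool_pos: [0.6302, -0.1228, 0.2663]
tcp_rot: [3.133, 0.236, 0.011]
wrist_force: [1.6, -0.8, -1.8]
width: 0.638
grip_force: 43.6
```

{"name": "play_rows", "arguments": {
  "moves": [
    [[0,0,0,-0.18,0.25,0,45],[0,0,0,-0.18,0.25,0,45],[0,0,0,-0.18,0.25,0,45],[0,0,0,-0.18,0.25,0,45],[0,0,0,-0.18,0.25,0,45]]
  ]
}}

```text
time: 3.85
tool_pos: [0.556, -0.2624, 0.262]
tcp_rot: [3.133, 0.233, 0.0]
wrist_force: [-0.1, -0.1, -3.5]
width: 0.64
grip_force: 43.6
```

{"name": "play_rows", "arguments": {
  "moves": [
    [[0,0,0,-0.18,0.25,0,45],[0,0,0,-0.18,0.25,0,45],[0,0,0,-0.18,0.25,0,45],[0,0,0,-0.18,0.25,0,45],[0,0,0,-0.18,0.25,0,45]]
  ]
}}

```text
time: 4.27
tool_pos: [0.4853, -0.3995, 0.2619]
tcp_rot: [3.133, 0.232, 0.0]
wrist_force: [0.8, -0.3, -3.4]
width: 0.641
grip_force: 43.6
```

{"name": "play_rows", "arguments": {
  "moves": [
    [[0,0,0,-0.18,0.25,0,45],[0,0,0,-0.06,0.08,0,45],[0,0,0,0,0,0,45],[0,0,0,0,0,0,45]]
  ]
}}

```text
time: 4.6
tool_pos: [0.4671, -0.4347, 0.2615]
tcp_rot: [-3.132, -0.23, -0.0]
wrist_force: [0.8, 0.2, -2.7]
width: 0.641
grip_force: 43.6
```

```bash
python3 -c "
from h import *
delta([.468,-.434,.048],axes(ez(8.5),[0,0,-1]))
c=cam('side'); cv2.imwrite('pics/s1.png',c['image'][80:380,200:600,::-1])"
```

```text
t 4.6 pos [ 0.4671 -0.4347  0.2615] q [-0.79  0.18  1.65  0.    1.31  0.64] w 0.641 F [ 0.8  0.2 -2.7] grip 43.6
 shift units now-axes [ 0.009 -0.003  2.135]
 turn units [-0.002 -0.001 -0.004]  shift after turn [ 0.01  -0.005  2.135]
```

View pics/s1.png

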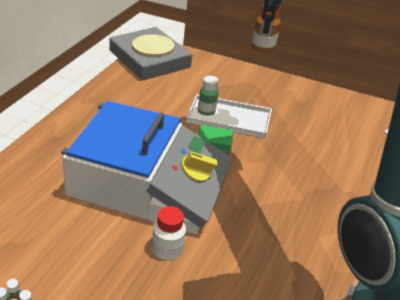

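The bottle hangs upright in the gripper, at (265,35) in the crop, above the tray's empty half. The lid is clear. I lower it.

{"name": "play_rows", "arguments": {
  "moves": [
    [[0,0,0,0,0,0.3,45],[0,0,0,0,0,0.35,45],[0,0,0,0,0,0.35,45],[0,0,0,0,0,0.35,45],[0,0,0,0,0,0.3,45]]
  ]
}}

```text
time: 5.07
tool_pos: [0.4678, -0.4323, 0.0943]
tcp_rot: [-3.131, -0.235, 0.001]
wrist_force: [-0.3, 0.1, -4.6]
width: 0.641
grip_force: 43.8
```

{"name": "play_rows", "arguments": {
  "moves": [
    [[0,0,0,0,0,0.2,45],[0,0,0,0,0,0.12,45],[0,0,0,0,0,0.08,45],[0,0,0,0,0,0.05,45],[0,0,0,0,0,0,45]]
  ]
}}

```text
time: 5.48
tool_pos: [0.468, -0.4343, 0.0514]
tcp_rot: [3.133, 0.233, 0.0]
wrist_force: [-0.4, 0.3, -3.0]
width: 0.646
grip_force: 43.7
```

```bash
python3 -c "
from h import *
delta([.468,-.434,.0473],axes(ez(8.5),[0,0,-1]))"
```

```text
t 5.48 pos [ 0.468  -0.4343  0.0514] q [-0.79  0.36  1.84  0.    0.95  0.63] w 0.646 F [-0.4  0.3 -3. ] grip 43.7
 shift units now-axes [ 0.001 -0.003  0.041]
 turn units [ 0.    -0.001  0.   ]  shift after turn [ 0.001 -0.003  0.041]
```

{"name": "play_rows", "arguments": {
  "moves": [
    [[0,0,0,0,0,0.02,45],[0,0,0,0,0,0.02,45],[0,0,0,0,0,0,45]]
  ]
}}

```text
time: 5.73
tool_pos: [0.4679, -0.4352, 0.0484]
tcp_rot: [3.132, 0.232, 0.002]
wrist_force: [0.3, 0.2, -2.8]
width: 0.641
grip_force: 43.7
```

{"name": "play_rows", "arguments": {
  "moves": [
    [[0,0,0,0,0,0.015,45],[0,0,0,0,0,0.01,45],[0,0,0,0,0,0,45]]
  ]
}}

```text
time: 5.98
tool_pos: [0.4681, -0.4353, 0.0472]
tcp_rot: [3.132, 0.231, 0.002]
wrist_force: [-1.3, 3.1, 5.2]
width: 0.64
grip_force: 44.4
```

Floor contact shows as a +5 N upward force. I release and rise.

{"name": "play_rows", "arguments": {
  "moves": [
    [[0,0,0,0,0,0,65],[0,0,0,0,0,0,85],[0,0,0,0,0,0,85],[0,0,0,0,0,0,85],[0,0,0,0,0,0,85]]
  ]
}}

```text
time: 6.4
tool_pos: [0.4673, -0.4347, 0.0447]
tcp_rot: [3.133, 0.232, 0.0]
wrist_force: [0.4, 0.2, 0.8]
width: 1.0
grip_force: 0.0
```

{"name": "play_rows", "arguments": {
  "moves": [
    [[0,0,0,0,0,-0.2,85],[0,0,0,0,0,-0.3,85],[0,0,0,0,0,-0.4,85],[0,0,0,0,0,-0.4,85],[0,0,0,0,0,-0.4,85]]
  ]
}}

```text
time: 6.82
tool_pos: [0.4669, -0.4342, 0.2158]
tcp_rot: [-3.132, -0.232, 0.001]
wrist_force: [1.1, -1.4, 0.3]
width: 0.995
grip_force: 0.0
```

```bash
cat >> h.py <<'E'
k=np.array([.46349,.06913]); n=np.array([-k[0],-k[1],1]); n/=np.linalg.norm(n)
n=np.array([-np.cos(yaw)*np.sin(np.radians(25)),-np.sin(yaw)*np.sin(np.radians(25)),np.cos(np.radians(25))])
up=np.array([np.cos(yaw)*np.cos(np.radians(25)),np.sin(yaw)*np.cos(np.radians(25)),np.sin(np.radians(25))]); left=np.cross(n,up)
E
python3 - <<'E'
from h import *
# knob axis foot on the panel: re-measure with the fixed axes
c=dict(np.load("top0.npz")); W=cloud(c); hsv=cv2.cvtColor(c["image"],cv2.COLOR_RGB2HSV).astype(int)
m=np.zeros((480,640),bool); m[280:325,330:385]=1; m&=(hsv[...,0]>22)&(hsv[...,0]<33)&(hsv[...,1]>150)&~np.isnan(W[...,0])
g=np.zeros((480,640),bool); g[262:330,305:405]=1; g&=(hsv[...,1]<40)&(W[...,2]>.055)&(W[...,2]<.105)
d=np.median(W[g]@n); P=W[m]; h=P@n-d; Q=P[h>.035]
r=cv2.minAreaRect((np.c_[Q@up,Q@left]*1000).astype(np.float32)); print(r,d,h[h>.035].mean())
ctr=up*.4503+left*(-.153)+n*d
ctr=up*(r[0][0]/1000*.5+.5*.4500)+left*r[0][1]/1000+n*d
print("panel foot",ctr,"top",ctr+n*.043)
b=np.radians(r[2]); bar=up*np.cos(b)+left*np.sin(b)
R=axes(bar,-n); np.savez("knob.npz",ctr=ctr,R=R)
print("pre, 0.1 above"); delta(ctr+n*.115,R)
E
```

```text
((450.91986083984375, -153.294921875), (63.7244873046875, 16.399778366088867), 23.12760353088379) -0.12079663733406738 0.041561097458824255
panel foot [ 0.47691956 -0.08372133  0.08089366] top [ 0.45894658 -0.08640741  0.11986489]
pre, 0.1 above
t 6.82 pos [ 0.4669 -0.4342  0.2158] q [-0.79  0.2   1.71  0.    1.23  0.63] w 0.995 F [ 1.1 -1.4  0.3] grip 0.0
 shift units now-axes [ 0.129 -3.451  0.311]
 turn units [-0.178  0.862 -0.796]  shift after turn [ 1.345 -3.178  0.334]
```

{"name": "play_rows", "arguments": {
  "moves": [
    [[0,0,0,0.02,-0.35,0,85],[0,0,0,0.02,-0.35,0,85],[0,0,0,0.02,-0.35,0,85],[0,0,0,0.02,-0.35,0,85],[0,0,0,0.02,-0.35,0,85]]
  ]
}}

```text
time: 7.23
tool_pos: [0.451, -0.2586, 0.2148]
tcp_rot: [3.133, 0.231, 0.0]
wrist_force: [-0.2, 0.3, -1.6]
width: 0.996
grip_force: 0.0
```

{"name": "play_rows", "arguments": {
  "moves": [
    [[0,0,0,0.02,-0.35,0,85],[0,0,0,0.01,-0.35,0,85],[0,0,0,0,-0.35,0,85],[0,0,0,0,-0.35,0,85],[0,0,0,0,-0.3,0,85]]
  ]
}}

```text
time: 7.65
tool_pos: [0.4286, -0.0895, 0.2147]
tcp_rot: [-3.133, -0.232, -0.0]
wrist_force: [0.4, -0.7, -0.0]
width: 1.0
grip_force: 0.0
```

{"name": "play_rows", "arguments": {
  "moves": [
    [[-0.03,0.144,-0.133,0,0,0,85],[-0.03,0.144,-0.133,0,0,0,85],[-0.03,0.144,-0.133,0,0,0,85],[-0.03,0.144,-0.133,0,0,0,85],[-0.03,0.144,-0.133,0,0,0,85]]
  ]
}}

```text
time: 8.07
tool_pos: [0.4295, -0.0909, 0.2152]
tcp_rot: [2.95, 0.736, 0.564]
wrist_force: [-0.4, -0.3, -0.6]
width: 0.998
grip_force: 0.0
```

{"name": "play_rows", "arguments": {
  "moves": [
    [[-0.03,0.144,-0.133,0,0,0,60],[0,0,0,0,0,0,60],[0,0,0,0,0,0,60]]
  ]
}}

```text
time: 8.32
tool_pos: [0.4284, -0.0919, 0.2144]
tcp_rot: [2.9, 0.816, 0.663]
wrist_force: [0.2, -0.3, 0.7]
width: 0.697
grip_force: 0.0
```

```bash
python3 -c "
from h import *
k=np.load('knob.npz'); delta(k['ctr']+n*.013,k['R'])"
```

```text
t 8.32 pos [ 0.4284 -0.0919  0.2144] q [-0.46 -0.48  2.36  0.31  0.91  0.41] w 0.697 F [ 0.2 -0.3  0.7] grip 0.0
 shift units now-axes [-0.104 -0.057  1.288]
 turn units [ 0.005  0.001 -0.006]  shift after turn [-0.105 -0.055  1.288]
```

{"name": "play_rows", "arguments": {
  "moves": [
    [[0,0,0,-0.104,-0.056,0.2,60],[0,0,0,0,0,0.3,60],[0,0,0,0,0,0.3,60],[0,0,0,0,0,0.2,60],[0,0,0,0,0,0,60]]
  ]
}}

```text
time: 8.73
tool_pos: [0.4595, -0.0842, 0.1151]
tcp_rot: [2.906, 0.823, 0.656]
wrist_force: [-0.9, 0.4, -0.2]
width: 0.706
grip_force: 0.0
```

```bash
python3 -c "
from h import *
k=np.load('knob.npz'); delta(k['ctr']+n*.013,k['R'])"
```

```text
t 8.73 pos [ 0.4595 -0.0842  0.1151] q [-0.4  -0.27  2.43  0.37  0.65  0.36] w 0.706 F [-0.9  0.4 -0.2] grip 0.0
 shift units now-axes [0.004 0.025 0.253]
 turn units [-0.01   0.008 -0.001]  shift after turn [0.003 0.024 0.253]
```

{"name": "play_rows", "arguments": {
  "moves": [
    [[0,0,0,0,0.015,0.15,60],[0,0,0,0,0,0.1,60],[0,0,0,0,0,0,60]]
  ]
}}

```text
time: 8.98
tool_pos: [0.4724, -0.0851, 0.0964]
tcp_rot: [2.9, 0.823, 0.662]
wrist_force: [0.4, 0.0, 0.7]
width: 0.699
grip_force: 0.0
```

```bash
python3 -c "
from h import *
k=np.load('knob.npz'); delta(k['ctr']+n*.013,k['R'])"
```

```text
t 8.98 pos [ 0.4724 -0.0851  0.0964] q [-0.39 -0.21  2.43  0.4   0.59  0.33] w 0.699 F [0.4 0.  0.7] grip 0.0
 shift units now-axes [-0.018 -0.015  0.031]
 turn units [-0.001  0.001  0.002]  shift after turn [-0.018 -0.015  0.031]
```

{"name": "play_rows", "arguments": {
  "moves": [
    [[0,0,0,-0.012,-0.01,0.02,40],[0,0,0,0,0,0,20],[0,0,0,0,0,0,8],[0,0,0,0,0,0,8],[0,0,0,0,0,0,8]]
  ]
}}

```text
time: 9.4
tool_pos: [0.4706, -0.0837, 0.0951]
tcp_rot: [2.901, 0.824, 0.665]
wrist_force: [-4.3, 7.1, 8.3]
width: 0.179
grip_force: 41.4
```

{"name": "play_rows", "arguments": {
  "moves": [
    [[0,0,0,0,0,0,8],[0,0,0,0,0,0,8],[0,0,0,0,0,0,8]]
  ]
}}

```text
time: 9.65
tool_pos: [0.4706, -0.0837, 0.0951]
tcp_rot: [2.901, 0.824, 0.665]
wrist_force: [-5.6, 6.7, 7.5]
width: 0.177
grip_force: 41.4
```

{"name": "play_rows", "arguments": {
  "moves": [
    [[0,0,0,0,-0.01,-0.03,8],[0,0,0,0,0,0,8],[0,0,0,0,0,0,8]]
  ]
}}

```text
time: 9.9
tool_pos: [0.4694, -0.084, 0.0962]
tcp_rot: [2.899, 0.821, 0.666]
wrist_force: [15.0, 4.1, -18.0]
width: 0.177
grip_force: 43.1
```

```bash
python3 -c "
from h import *
k=np.load('knob.npz'); delta(k['ctr']+n*.013,k['R'])
s=bot.read_state();print(Rn.from_rotvec(s['tcp_rot']).as_matrix().T@s['wrist_force'],s['torque'])"
```

```text
t 9.9 pos [ 0.4694 -0.084   0.0962] q [-0.39 -0.22  2.44  0.4   0.58  0.33] w 0.177 F [ 15.    4.1 -18. ] grip 43.1
 shift units now-axes [-0.     0.009  0.04 ]
 turn units [ 0.003 -0.003 -0.   ]  shift after turn [-0.     0.009  0.04 ]
[ 6.59564752  0.77156421 22.84862785] [ 0.25197424 -0.66209466  0.01623574]
```

{"name": "play_rows", "arguments": {
  "moves": [
    [[0,0,0,0.006,0,0.022,8],[0,0,0.2,0,0,0,8],[0,0,0.2,0,0,0,8]]
  ]
}}

```text
time: 10.15
tool_pos: [0.47, -0.0841, 0.096]
tcp_rot: [3.008, 0.533, 0.678]
wrist_force: [-12.7, -0.7, 12.2]
width: 0.177
grip_force: 48.8
```

{"name": "play_rows", "arguments": {
  "moves": [
    [[0,0,0.2,0,0,0,8],[0,0,0.2,0,0,0,8],[0,0,0,0,0,0,8]]
  ]
}}

```text
time: 10.4
tool_pos: [0.47, -0.0843, 0.096]
tcp_rot: [-3.029, -0.229, -0.673]
wrist_force: [-12.2, -2.2, 10.5]
width: 0.178
grip_force: 48.6
```

```bash
python3 -c "
from h import *
k=np.load('knob.npz'); delta(k['ctr']+n*.013,k['R'])
s=bot.read_state();print(Rn.from_rotvec(s['tcp_rot']).as_matrix().T@s['wrist_force'],s['torque']@n)"
```

```text
t 10.4 pos [ 0.47   -0.0843  0.096 ] q [-0.39 -0.22  2.43  0.4   0.58  0.73] w 0.178 F [-12.2  -2.2  10.5] grip 48.6
 shift units now-axes [-0.001  0.005  0.037]
 turn units [ 0.003 -0.001 -0.802]  shift after turn [-0.003  0.004  0.037]
[ -6.83209841   0.374628   -14.75237578] 0.13063553647683748
```

{"name": "play_rows", "arguments": {
  "moves": [
    [[0,0,0.2,0,0,-0.01,8],[0,0,0.2,0,0,0,8],[0,0,0.2,0,0,0,8]]
  ],
  "newtons": 60
}}

```text
time: 10.65
tool_pos: [0.4699, -0.0846, 0.0961]
tcp_rot: [-2.969, 0.225, -0.646]
wrist_force: [-2.2, -2.8, -2.1]
width: 0.172
grip_force: 61.1
```

{"name": "play_rows", "arguments": {
  "moves": [
    [[0,0,0.2,0,0,0,8],[0,0,0.2,0,0,0,8],[0,0,0.2,0,0,0,8],[0,0,0.12,0,0,0,8],[0,0,0,0,0,0,8]]
  ]
}}

```text
time: 11.07
tool_pos: [0.4698, -0.0849, 0.096]
tcp_rot: [-2.819, 0.734, -0.597]
wrist_force: [-3.1, -3.9, -1.2]
width: 0.172
grip_force: 61.3
```

```bash
python3 -c "
from h import *
k=np.load('knob.npz'); delta(k['ctr']+n*.013,k['R'])
s=bot.read_state();print(Rn.from_rotvec(s['tcp_rot']).as_matrix().T@s['wrist_force'],s['torque']@n)"
```

```text
t 11.07 pos [ 0.4698 -0.0849  0.096 ] q [-0.39 -0.22  2.43  0.4   0.58  1.39] w 0.172 F [-3.1 -3.9 -1.2] grip 61.3
 shift units now-axes [ 0.001 -0.002  0.038]
 turn units [ 0.005 -0.003 -2.121]  shift after turn [ 0.002 -0.     0.038]
[-0.95918991  5.04269634 -0.46506177] -0.01593536850954688
```

{"name": "play_rows", "arguments": {
  "moves": [
    [[0,0,0,0,0,0,50],[0,0,0,0,0,0,50],[0,0,0,0,0,0,50],[0,0,0,0,0,0,50]]
  ],
  "newtons": 40
}}

```text
time: 11.4
tool_pos: [0.471, -0.0843, 0.0968]
tcp_rot: [-2.819, 0.73, -0.599]
wrist_force: [0.3, -0.3, -0.1]
width: 0.587
grip_force: 0.0
```

{"name": "play_rows", "arguments": {
  "moves": [
    [[0,0,0,0,0,-0.2,50],[0,0,0,0,0,-0.3,50],[0,0,0,0,0,-0.3,50],[0,0,0,0,0,-0.3,50],[0,0,0,0,0,-0.2,50]]
  ]
}}

```text
time: 11.82
tool_pos: [0.4161, -0.0925, 0.2171]
tcp_rot: [-2.819, 0.729, -0.603]
wrist_force: [0.9, 0.5, 0.1]
width: 0.587
grip_force: 0.0
```

Run:
```python
from h import *
hinge=np.array([.7262,-.0468,.117]); hd=np.array([np.cos(yaw),np.sin(yaw),0])
# handle check in first image: dark points at handle height
c=dict(np.load("top0.npz")); W=cloud(c); V=c["image"].max(-1); m=np.zeros((480,640),bool); m[238:268,318:382]=1
m&=(V<90)&(W[...,2]>.157); P=W[m]; y=np.array([-hd[1],hd[0],0])
print("handle along x (local from hinge)",np.percentile((P-hinge)@hd,[5,50,95]),"y",np.percentile((P-hinge)@y,[1,50,99]),"z",np.percentile(P[:,2],[50,95]))
hp=hinge-.155*hd; hp[2]=.164; print("handle",hp)
ln=np.radians(20); z=hd*np.sin(ln)-np.array([0,0,1])*np.cos(ln); R=axes(y,z); np.savez("lid.npz",hinge=hinge,hp=hp,R=R,z=z)
print("pre"); delta(hp+.019*z-.1*z,R)
for nm in("side","top"):
    c=cam(nm); cv2.imwrite(f"pics/{nm}2.png",c["image"][:,:,::-1]); np.savez(f"{nm}2.npz",**c)
```

```text
handle along x (local from hinge) [-0.1602438  -0.15484727 -0.14997396] y [-0.05172144  0.00068172  0.05371153] z [0.16905009 0.17379199]
handle [ 0.57290254 -0.06971046  0.164     ]
pre
t 11.82 pos [ 0.4161 -0.0925  0.2171] q [-0.48 -0.51  2.38  0.32  0.93  1.45] w 0.587 F [0.9 0.5 0.1] grip 0.0
 shift units now-axes [ 1.02  -0.775  0.35 ]
 turn units [ 0.109 -0.202 -4.445]  shift after turn [-0.006  1.307  0.23 ]
```

View pics/side2.png

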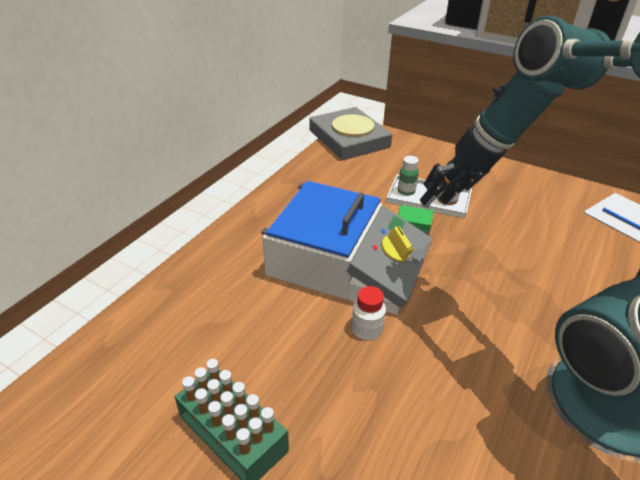

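The side view shows the bar at (400,240) now pointing to the blue dot, and everything else in place. Next I turn the wrist for the handle.

{"name": "play_rows", "arguments": {
  "moves": [
    [[0.005,-0.01,-0.222,0,0,-0.1,50],[0.005,-0.01,-0.222,0,0,-0.1,50],[0.005,-0.01,-0.222,0,0,0,50],[0.005,-0.01,-0.222,0,0,0,50],[0.005,-0.01,-0.222,0,0,0,50]]
  ]
}}

```text
time: 12.33
tool_pos: [0.4074, -0.0932, 0.2309]
tcp_rot: [-3.005, -0.088, -0.631]
wrist_force: [0.5, 0.7, -0.1]
width: 0.583
grip_force: 0.0
```

{"name": "play_rows", "arguments": {
  "moves": [
    [[0.005,-0.01,-0.222,0,0,0,50],[0.005,-0.01,-0.222,0,0,0,50],[0.005,-0.01,-0.222,0,0,0,50],[0.005,-0.01,-0.222,0,0,0,50],[0.005,-0.01,-0.222,0,0,0,50]]
  ]
}}

```text
time: 12.75
tool_pos: [0.4074, -0.093, 0.2304]
tcp_rot: [2.906, 0.923, 0.604]
wrist_force: [-0.1, -0.1, -0.2]
width: 0.588
grip_force: 0.0
```

{"name": "play_rows", "arguments": {
  "moves": [
    [[0.005,-0.01,-0.222,0,0,0,50],[0.005,-0.01,-0.222,0,0,0,50],[0.005,-0.01,-0.222,0,0,0,50],[0.005,-0.01,-0.222,0,0,0,50],[0.005,-0.01,-0.222,0,0,0,50]]
  ]
}}

```text
time: 13.17
tool_pos: [0.4074, -0.093, 0.2304]
tcp_rot: [2.472, 1.636, 0.509]
wrist_force: [0.3, -0.6, -0.4]
width: 0.59
grip_force: 0.0
```

{"name": "play_rows", "arguments": {
  "moves": [
    [[0.005,-0.01,-0.222,0,0,0,50],[0.005,-0.01,-0.222,0,0,0,50],[0.005,-0.01,-0.222,0,0,0,50],[0.005,-0.01,-0.222,0,0,0,50],[0.005,-0.01,-0.222,0,0,0,50]]
  ]
}}

```text
time: 13.58
tool_pos: [0.4074, -0.093, 0.2304]
tcp_rot: [1.885, 2.192, 0.383]
wrist_force: [-0.4, -0.1, 0.8]
width: 0.586
grip_force: 0.0
```

Run:
```python
from h import *
k=np.load('lid.npz'); delta(k['hp']-.081*k['z'],k['R'])
c=cam("top"); cv2.imwrite("pics/top3.png",c["image"][:,:,::-1]); 
c=dict(np.load("side2.npz")); W=cloud(c); hsv=cv2.cvtColor(c["image"],cv2.COLOR_RGB2HSV).astype(int)
f=np.load("knob.npz")["ctr"]; h=(W-f)@n
m=(hsv[...,0]>22)&(hsv[...,0]<33)&(hsv[...,1]>120)&(np.linalg.norm(W-f,axis=-1)<.08)&(h>.03)
Q=W[m]-f; uv=np.c_[Q@up,Q@left]*1000; r=cv2.minAreaRect(uv.astype(np.float32)); print("knob bar",len(Q),r, np.degrees(np.arctan2(*np.linalg.svd(uv-uv.mean(0))[2][0][::-1])))
```

```text
t 13.58 pos [ 0.4074 -0.093   0.2304] q [-0.44 -0.48  2.31  0.22  1.03 -0.68] w 0.586 F [-0.4 -0.1  0.8] grip 0.0
 shift units now-axes [-0.017  1.344  0.382]
 turn units [-0.005 -0.001  0.003]  shift after turn [-0.014  1.343  0.386]
knob bar 241 ((-0.8845920562744141, 4.746509552001953), (17.728914260864258, 63.42640686035156), 50.31330490112305) 142.0633307180178
```

The knob bar measures 38° right of up, about 1.31 rad, so it is on the blue dot. I go to the handle.

{"name": "play_rows", "arguments": {
  "moves": [
    [[0,0,0,-0.003,0.27,0,34],[0,0,0,-0.003,0.27,0,34],[0,0,0,-0.003,0.27,0,34],[0,0,0,-0.003,0.27,0,34],[0,0,0,-0.003,0.263,0,34]]
  ]
}}

```text
time: 14.05
tool_pos: [0.5339, -0.0761, 0.2767]
tcp_rot: [1.894, 2.185, 0.385]
wrist_force: [-0.3, 0.1, -0.2]
width: 0.397
grip_force: 0.0
```

{"name": "play_rows", "arguments": {
  "moves": [
    [[0,0,0,0,0,0.3,34],[0,0,0,0,0,0.3,34],[0,0,0,0,0,0.2,34],[0,0,0,0,0,0,34]]
  ]
}}

```text
time: 14.38
tool_pos: [0.5569, -0.0713, 0.1954]
tcp_rot: [1.9, 2.192, 0.38]
wrist_force: [-1.5, -0.1, -1.5]
width: 0.395
grip_force: 0.0
```

Run:
```python
from h import *
k=np.load('lid.npz'); delta(k['hp']+.016*k['z'],k['R'])
```

```text
t 14.38 pos [ 0.5569 -0.0713  0.1954] q [-0.25 -0.12  2.12  0.18  0.84 -0.5 ] w 0.395 F [-1.5 -0.1 -1.5] grip 0.0
 shift units now-axes [-0.01   0.05   0.509]
 turn units [-0.023 -0.008 -0.013]  shift after turn [-0.008  0.044  0.51 ]
```

View pics/top3.png

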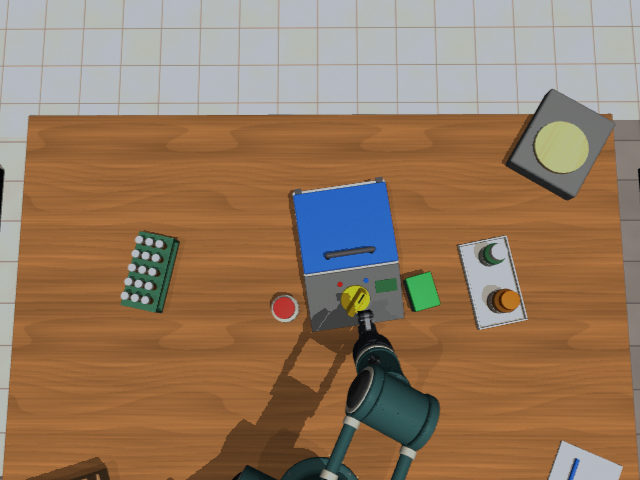

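The top view shows the amber bottle standing in the tray at (505,300), with the flask, tip box, white bottle and rack unmoved. I descend onto the bar and grip it.

{"name": "play_rows", "arguments": {
  "moves": [
    [[0,0,0,0,0.03,0.2,34],[0,0,0,0,0,0.2,34],[0,0,0,0,0,0.11,34],[0,0,0,0,0,0,34]]
  ]
}}

```text
time: 14.72
tool_pos: [0.5782, -0.0692, 0.1528]
tcp_rot: [1.895, 2.188, 0.382]
wrist_force: [-0.1, 0.3, -0.3]
width: 0.396
grip_force: 0.0
```

Run:
```python
from h import *
k=np.load('lid.npz'); delta(k['hp']+.016*k['z'],k['R'])
```

```text
t 14.72 pos [ 0.5782 -0.0692  0.1528] q [-0.24 -0.04  2.13  0.19  0.74 -0.5 ] w 0.396 F [-0.1  0.3 -0.3] grip 0.0
 shift units now-axes [ 0.003 -0.011  0.037]
 turn units [-0.011 -0.003 -0.01 ]  shift after turn [ 0.003 -0.012  0.037]
```

{"name": "play_rows", "arguments": {
  "moves": [
    [[0,0,0,0,-0.008,0.03,20],[0,0,0,0,0,0,5],[0,0,0,0,0,0,5],[0,0,0,0,0,0,5],[0,0,0,0,0,0,5]]
  ]
}}

```text
time: 15.13
tool_pos: [0.5776, -0.07, 0.1518]
tcp_rot: [1.893, 2.188, 0.381]
wrist_force: [-5.1, -2.4, -1.9]
width: 0.121
grip_force: 38.9
```

Run:
```python
from h import *
k=np.load('lid.npz'); delta(k['hp']+.016*k['z'],k['R'])
s=bot.read_state(); R=Rn.from_rotvec(s['tcp_rot']).as_matrix(); p=s['tool_pos']
print("F tool",(R.T@s['wrist_force']).round(1))
# raise by 0.785 about hinge +y, in 16 equal rows: constant tool-frame step (shift then turn)
ax=np.array([-np.sin(yaw),np.cos(yaw),0]); N=16; D=Rn.from_rotvec(ax*.785/N)
p1=k['hinge']+D.apply(p-k['hinge']); print("row shift",((p1-p)@R*10).round(4),"turn",(R.T@ax*.785/N/.5).round(4))
```

```text
t 15.13 pos [ 0.5776 -0.07    0.1518] q [-0.24 -0.04  2.13  0.19  0.74 -0.51] w 0.121 F [-5.1 -2.4 -1.9] grip 38.9
 shift units now-axes [ 0.01  -0.002  0.03 ]
 turn units [-0.01   0.    -0.007]  shift after turn [ 0.01  -0.002  0.03 ]
F tool [-1.7 -5.7 -0.1]
row shift [ 0.0001  0.0425 -0.0627] turn [ 0.0981 -0.0004 -0.    ]
```

{"name": "play_rows", "arguments": {
  "moves": [
    [[0.098,0,0,0,0.0425,-0.063,5],[0.098,0,0,0,0.0425,-0.063,5],[0.098,0,0,0,0.0425,-0.063,5],[0.098,0,0,0,0.0425,-0.063,5]]
  ]
}}

```text
time: 15.47
tool_pos: [0.5875, -0.0686, 0.1813]
tcp_rot: [1.991, 2.3, 0.17]
wrist_force: [-0.3, 1.0, -6.7]
width: 0.121
grip_force: 39.9
```

```bash
cat > l.py <<'E'
from h import *
k=np.load('lid.npz'); s=bot.read_state(); R=Rn.from_rotvec(s['tcp_rot']).as_matrix(); p=s['tool_pos']
b=p-.016*R[:,2]-k['hinge']; hd=np.array([np.cos(yaw),np.sin(yaw),0])
print("bar r",np.hypot(b@hd,b[2]),"lid angle est",np.arctan2(155,47)-np.arctan2(-(b@hd),b[2]),"F tool",(R.T@s['wrist_force']).round(1),"q",s['q'].round(2),"w",s['width'])
E
python3 l.py
```

```text
bar r 0.16369635405182068 lid angle est 0.21743745250038282 F tool [ 1.  -1.2  6.6] q [-0.19  0.06  1.95  0.06  1.   -0.36] w 0.12125152448071191
```

It works: 6.6 N and about 0.2 rad. I keep raising.

{"name": "play_rows", "arguments": {
  "moves": [
    [[0.098,0,0,0,0.0425,-0.063,5],[0.098,0,0,0,0.0425,-0.063,5],[0.098,0,0,0,0.0425,-0.063,5],[0.098,0,0,0,0.0425,-0.063,5]]
  ]
}}

```text
time: 15.8
tool_pos: [0.6029, -0.0664, 0.2078]
tcp_rot: [-2.034, -2.35, 0.056]
wrist_force: [-0.4, 0.5, -6.4]
width: 0.121
grip_force: 39.9
```

{"name": "play_rows", "arguments": {
  "moves": [
    [[0.098,0,0,0,0.0425,-0.063,5],[0.098,0,0,0,0.0425,-0.063,5],[0.098,0,0,0,0.0425,-0.063,5],[0.098,0,0,0,0.0425,-0.063,5]]
  ]
}}

```text
time: 16.13
tool_pos: [0.623, -0.0634, 0.2307]
tcp_rot: [-1.943, -2.245, 0.274]
wrist_force: [-1.8, 0.3, -8.0]
width: 0.117
grip_force: 39.8
```

```bash
python3 l.py
```

```text
bar r 0.1638426975962954 lid angle est 0.6144535129711352 F tool [0.5 0.2 8.2] q [-0.11  0.33  1.54 -0.06  1.51 -0.24] w 0.11748284598519025
```

{"name": "play_rows", "arguments": {
  "moves": [
    [[0.098,0,0,0,0.0425,-0.063,5],[0.098,0,0,0,0.0425,-0.063,5],[0.098,0,0,0,0.0425,-0.063,5],[0.098,0,0,0,0.0425,-0.063,5],[0,0,0,0,0,0,5]]
  ]
}}

```text
time: 16.55
tool_pos: [0.6476, -0.0598, 0.2493]
tcp_rot: [-1.841, -2.128, 0.476]
wrist_force: [-4.2, 0.4, -1.5]
width: 0.119
grip_force: 40.4
```

```bash
python3 l.py
python3 - <<'E'
from h import *
k=np.load('lid.npz'); hd=np.array([np.cos(yaw),np.sin(yaw),0])
for nm in("side","top"):
    c=cam(nm); W=cloud(c); v=cv2.cvtColor(c["image"],cv2.COLOR_RGB2HSV).astype(int)
    m=(v[...,0]>100)&(v[...,0]<125)&(v[...,1]>150)&(W[...,2]>.13)&(np.linalg.norm(W-k['hinge'],axis=-1)<.24)
    Q=W[m]-k['hinge']; a=np.polyfit(-(Q@hd),Q[:,2],1); print(nm,m.sum(),a,np.arctan(a[0]))
E
```

```text
bar r 0.16386907473298792 lid angle est 0.8160728858090196 F tool [ 1.  -3.   3.1] q [-0.08  0.5   1.31 -0.1   1.76 -0.22] w 0.11934078946560796
side 1649 [1.0016897  0.01603838] 0.7862422979761144
top 1158 [1.0038642  0.01861505] 0.7873265376189047
```

The lid measures 0.787 rad in both views. I release and back off along the fingers.

{"name": "play_rows", "arguments": {
  "moves": [
    [[0,0,0,0,0,0,20],[0,0,0,0,0,0,32],[0,0,0,0,0,0,32],[0,0,0,0,0,0,32]]
  ]
}}

```text
time: 16.98
tool_pos: [0.6476, -0.0603, 0.2508]
tcp_rot: [-1.846, -2.133, 0.469]
wrist_force: [-0.1, -0.7, 0.4]
width: 0.376
grip_force: 0.0
```

{"name": "play_rows", "arguments": {
  "moves": [
    [[0,0,0,0,0,-0.1,32],[0,0,0,0,0,-0.2,32],[0,0,0,0,0,-0.3,32],[0,0,0,0,0,-0.3,32],[0,0,0,0,0,-0.2,32]]
  ]
}}

```text
time: 17.4
tool_pos: [0.6946, -0.0533, 0.3531]
tcp_rot: [-1.846, -2.134, 0.468]
wrist_force: [-0.5, -0.1, 0.3]
width: 0.375
grip_force: 0.0
```

{"name": "play_rows", "arguments": {
  "moves": [
    [[0,0,0,0,0,0,32],[0,0,0,0,0,0,32],[0,0,0,0,0,0,32]]
  ]
}}

```text
time: 17.65
tool_pos: [0.6933, -0.0534, 0.3486]
tcp_rot: [-1.843, -2.131, 0.472]
wrist_force: [0.2, 0.8, -0.3]
width: 0.377
grip_force: 0.0
```

Run:
```python
from h import *
k=np.load('lid.npz'); hd=np.array([np.cos(yaw),np.sin(yaw),0]); f=np.load("knob.npz")["ctr"]
for nm in("side","top"):
    c=cam(nm); W=cloud(c); v=cv2.cvtColor(c["image"],cv2.COLOR_RGB2HSV).astype(int); cv2.imwrite(f"pics/{nm}9.png",c["image"][:,:,::-1])
    m=(v[...,0]>100)&(v[...,0]<125)&(v[...,1]>150)&(W[...,2]>.13)&(np.linalg.norm(W-k['hinge'],axis=-1)<.24)
    Q=W[m]-k['hinge']; a=np.polyfit(-(Q@hd),Q[:,2],1); print(nm,m.sum(),np.arctan(a[0]))
    m=(v[...,0]>22)&(v[...,0]<33)&(v[...,1]>120)&(np.linalg.norm(W-f,axis=-1)<.08)&((W-f)@n>.03)
    Q=W[m]-f; print(" knob",len(Q),cv2.minAreaRect((np.c_[Q@up,Q@left]*1000).astype(np.float32))[1:] if len(Q)>20 else "")
    m=(v[...,0]>5)&(v[...,0]<18)&(v[...,1]>170)&(W[...,2]>.095)&(W[...,2]<.12)&(W[...,1]<-.35)
    print(" cap",m.sum(),np.median(W[m],0) if m.any() else "")
print(bot.read_state()["wrist_force"])
```

```text
side 1649 0.7859178447519012
 knob 245 ((19.83580207824707, 65.61093139648438), 53.074466705322266)
 cap 178 [ 0.46815908 -0.42471921  0.10711775]
top 1292 0.786627713572552
 knob 54 ((13.992143630981445, 35.83420944213867), 73.89331817626953)
 cap 306 [ 0.47038143 -0.43267061  0.10900157]
[0.77389245 0.47161286 0.07502421]
```

View pics/side9.png

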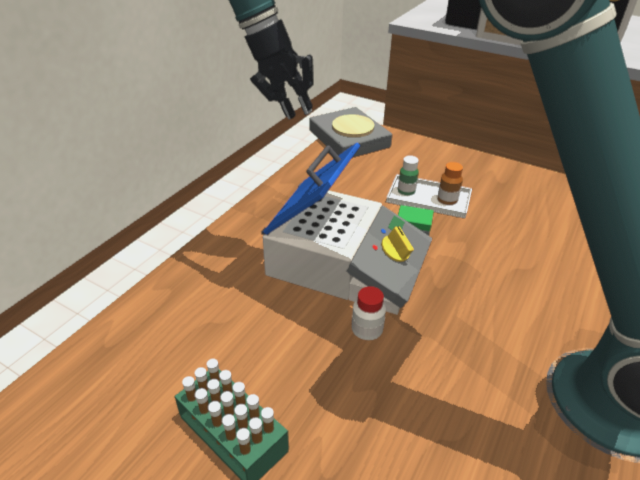

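The final view shows the lid at 45° (310,185), the bottle upright in the tray at (452,183), the knob at the blue dot (400,240), the gripper clear at (290,90), and the other items unmoved.

```bash
python3 -c "
from workcell import bot
print(bot.finish_job())"
```

```text
the job is handed in; nothing more can be done
None
```

I handed the job in at about 18 s: the amber bottle stands upright in the tray, the knob is past its click at the blue dot (about 1.3 rad), and the lid stands at 45° (0.786 rad measured) with the gripper clear; no result came back from the judging.

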